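Pull the snug selector knob off the compressor test box

ROBOT

A 6-joint arm with a two-finger parallel gripper is mounted at the origin on the work surface. World frame = base frame: x ahead of the robot, y to its left, z up, the work surface at z = 0. Lengths are in m, angles in rad, forces in N, time in s.
With the tool pointing down it reaches from about 0.375 to 0.9 m from the base axis. Payload 3.1 kg.
Tool frame: the origin (TCP) lies at the very end of the fingers, on their centre line; the grasp point (between the pads) lies 19 mm behind it; z points along the fingers, y is the line along which they close (so a half turn about z gives the same grasp; the last joint's range is limited). The gripper opens to 87 mm and grips with 3 to 60 N. Pads are 19 mm wide; open, the fingers measure 117 mm over their backs; the gripper's body (75 mm by 190 mm) begins 51 mm behind the grasp point.
Start: joints at [1.147, 0.527, 1.433, -0, 1.181, -0.178], TCP at [0.152, 0.606, 0.223] pointing down, gripper open.
Joint ranges: [-3.08, 3.08], [-0.75, 2.2], [0.22, 2.44], [-1.43, 4.57], [0, 2.65], [-2.85, 2.85]. Speed limits (rad/s): [2.79, 2.79, 3.14, 3.14, 3.14, 3.14].

INTERFACE

Orientations are given as a unit quaternion [x, y, z, w].
In Python, from rig import robot gives the robot as it stands. The module is installed in compiled form; this text tells all that it offers.
- The arm moves only by the tool servo_tool, never from a script. Its argument "rows" is one flat list of numbers, 5 for each row, row after row: the closure, from -1 (fully open) to 1 (shut), so that 0 is half open, then the shift along the tool's x, y, z in m, then the turn about the tool's z in degrees. A call has 1 to 5 rows; each row shifts and turns the commanded pose from where the row before left it, along the tool's axes as they then stand; what a row does not reach is not made up. A row lasts 1/12 s, in which the tool goes at most 41.7 mm and 7.16 degrees, less where a joint would pass 70% of its speed; a pose out of reach is approached as far as the arm can. A call with a gripper value outside its range is refused whole. The fingers move at their own pace and stop on an object; "newtons" is the grip in N (left out, the last holds). Time passes only in rows, so rows that do not move let the fingers close. It gives the time, the measured TCP pose, the force, the opening and the grip force at its end, in the units of the state.
- robot.get_obs(): the state, without advancing time (a new reading comes with each control period).
- robot.camera(name): name is "side" or "top" or "wrist"; returns a dict with "pixels" (384x512x3 uint8, red, green, blue), "intrinsics" (3x3 intrinsics, pixels), "rvec" (rotation vector, rad) and "tvec" (3), from world to camera coordinates, as OpenCV has them; the wrist camera has in their place "mount" (4x4, takes a point from camera to tool coordinates, whose origin is the TCP and whose axes are the flange's). Camera axes: x right, y down, z forward; pixel columns grow to the right and rows downward; lengths in m; the calibration is good to about 2 mm. A picture is of the moment at which its call begins: read the wrist's pose just before it. There is no depth.
- robot.hand_in(): hands the job in; it is judged then, once.
Trained networks look in a picture, given as the dict that the camera call returned (one of the last four; its "shot" number tells which), for a name from the list of things; names that differ only in an ending like _2 or _b are one class to them, and where a whole thing is asked for, a point or a joint stands for the part that bears it (a point fixed in the world has none). Each returns a list of dicts, best first, with "score" (0 to 1); they miss things now and then, are a little off and sometimes report something else, mostly with a low value. They report only what shows in the picture. A call takes as long as a camera call. They do not tell look-alikes from the thing itself.
- robot.spot_in(picture, query): "at" ([x, y, z] in m, in world coordinates, good to about 4 mm: the middle of the surface that is visible of it).
- robot.outline_of(picture, query): "region" (384x512 bool, what is visible of it).
- robot.place_of(picture, query): "at" ([x, y, z] in m, in world coordinates, good to about 4 mm: a listed point, or the origin of a listed thing).
The state is a dict: "time": time; "q": joint angles; "joint_velocities": joint speeds; "joint_torque": joint torques, N m; "position": TCP position; "tool_rot": TCP orientation; "ft_force": force on the tool from outside, world axes, zero at the start; "moment": the same for the moment, N m; "grip_width": finger opening in m; "grip_force": force on a finger pad.
Only numpy, scipy, OpenCV 4.12 (cv2) and the standard library are available. Lean on these libraries where they do the work, as an engineer would, in place of code of your own. Each camera call takes 0.05 s, during which the arm holds its last target. There are 200 camera calls.

TASK

With the knob puller, draw the knob that has a raised bar across its top straight up off its spindle on the test box, carry it on the puller to the shallow parts tray and set it gently down on its hub there, then back the puller out from under it and leave it standing upright in the tray too, clear of the knob. Feel your way: bear only lightly on the box's panel (below 15 N), draw the stiff knob with a steady, patient pull that never loads it beyond 24 N until it pops off, and never touch that knob with the gripper itself. Leave the plain round knob on its spindle and everything else on the bench where it is.

Things in the scene. Friction and masses are not known exactly. Their poses are not given: they have to be found in the camera images.
- puller: Knob puller, a rigid steel stirrup, 150 g, standing upright on its fork. Origin: on the handle axis, at its underside; z up, +x is where the fork opens. Fork plate z 0 to 4 mm, 52 mm wide (y), from x = -17 to the square tine ends at +12 mm. Two legs (inner faces y = +-21 mm, x -17 to 7 mm) rise to a bridge, underside z = 38, top 46 mm.
- puller_grip (a point): Middle of the puller's upright plastic handle, a block 14 mm (x) by 30 mm (y), 50 mm high, 72 mm above the puller's underside, on its origin's axis. Grip it across the 14 mm.
- puller_throat (a point): Back of the fork's slot, at mid-thickness (puller x = -10, y = 0, z = 2 mm). The slot is 23 mm wide and opens to the puller's +x; a 20 mm hub that bottoms against this rigid back sits right on the handle's axis.
- barknob: The knob to pull: white plastic, 30 g, raised bar (32 x 8 x 9 mm) across its round top. Origin: centre of its underside, z up. Hub 20 mm across, z 0 to 5.5 mm; skirt 36 mm across, z 5.5 to 20; bar up to 29 mm. The hub stands on the panel: a 5.5 mm gap under the skirt. Stiff to draw: below 4 N nothing, at 14 N it creeps up 2.5 mm/s, faster takes more; lets go with a drop in force after 8 to 12 mm.
- roundknob: The other knob, which stays on: same hub, skirt and snug fit, but a plain, slightly domed top (24 mm high) and no bar. Origin: centre of its underside.
- testbox: Grey test box, fixed, 180 (x) by 220 (y) by 50 mm high. Origin: centre of its underside; flat panel on top, z = 50 mm, on rubber mounts: gives 1 mm per 3 N pressed, to 4 mm; none upwards. The knobs sit at x = 15, y = -50 and +50 mm (either way round) on 14 mm spindles that come up with the knob, so lift 30 mm to clear them. Panel clear from x = -60 mm to the knobs; low sockets and a meter (10 mm high) before and behind.
- tray: Shallow aluminium parts tray, fixed, 160 (x) by 110 mm (y) outside, walls 4 mm thick and 10 mm high. Origin: centre of its underside, z up; flat inner floor at z = 4 mm.
- tape: Bystander: roll of tape, 60 mm across, 20 mm high; origin at the centre of its underside.
- spool: Bystander: solder spool, 44 mm across, 28 mm high; origin at the centre of its underside.
- capacitor: Bystander: upright metal capacitor, 48 mm across, 85 mm high; origin at the centre of its underside.
- capacitor2: Bystander: upright metal capacitor, 40 mm across, 70 mm high; origin at the centre of its underside.
- jar: Bystander: jar, 56 mm across, 70 mm high; origin at the centre of its underside.
- driver: Bystander: screwdriver lying down, 160 mm long (its x axis runs from handle to tip).
- relay: Bystander: relay on a small foot plate, 30 x 50 mm, 22 mm high; origin at the centre of its underside.
Not all that is in view belongs to the job. What is shaped like the puller but green is not meant.

How it is judged:
On the way:
1. the bar knob is off its spindle, at least 30 mm above the panel and carried by the puller alone (z of barknob in the frame of testbox above 0.08 m and contact force between puller and barknob above 0.05 N and contact force between barknob and testbox below 0.05 N and z of barknob in the frame of puller below 0.012 m and x of barknob in the frame of puller between -0.012 and 0.015 m and y of barknob in the frame of puller between -0.012 and 0.012 m), for 0.2 s.
At the end, for the whole second after the job is handed in: Knob upright (0.12 rad) on the tray floor, centre within 60 mm along and 38 mm across of the tray centre; puller upright (0.1 rad) on the tray floor, within 62 and 40 mm, 25 mm or more from the knob centre, not touching it; both at rest; round knob home within 4 mm (x of barknob in the frame of tray between -0.06 and 0.06 m and y of barknob in the frame of tray between -0.038 and 0.038 m and z of each of barknob, puller in the frame of tray below 0.007 m and angle between barknob's own z axis and vertical below 0.12 rad and linear speed of each of barknob, puller below 0.02 m/s and x of puller in the frame of tray between -0.062 and 0.062 m and y of puller in the frame of tray between -0.04 and 0.04 m and angle between puller's own z axis and vertical below 0.1 rad and horizontal distance between barknob and puller above 0.025 m and contact force between puller and barknob below 0.3 N and distance of roundknob from where it was at the start of the episode below 0.004 m).
It fails at once if the gripper or arm touches the bar knob, or bears on the test box with more than 5 N (contact force between any of the fingers, the arm and barknob above 0.5 N or contact force between any of the fingers, the arm and testbox above 5 N).
It fails at once if the puller loads the bar knob with more than 24 N (contact force between puller and barknob above 24 N).
It fails at once if the puller bears on the test box with more than 15 N (contact force between puller and testbox above 15 N).
It fails at once if the knob (25 N) or the puller (35 N) is dropped or pressed hard into the tray (contact force between puller and tray above 35 N or contact force between barknob and tray above 25 N).
It fails at once if the round knob is shifted by more than 4 mm or a bystander by more than 30 mm (distance of roundknob from where it was at the start of the episode above 0.004 m or distance of any of tape, spool, capacitor, capacitor2, jar, driver, relay from where it was at the start of the episode above 0.03 m).
It also fails if it takes over 72 s, if anything falls off the work surface, if the arm or the gripper's body presses on something with over 40 N, if the wrist force passes 120 N, or if a joint passes its speed limit or range.

## Working session

There is one attempt and no reset: what is moved stays moved. The work goes in short steps, Python scripts to look and compute and a tool call to move; the robot and the scene stay as the last step left them, time stands still between calls to the robot, and variables do not carry over. Pictures are saved under pics/ and viewed, at most 14 in all, crops included, and the job is handed in when it is done.

Besides the shell and the picture viewer there is one more tool, called after ">>>" in YAML: its name, and indented under it one key for each argument. servo_tool: Moves the arm, as the interface text tells. Its arguments: {"type":"object","properties":{"rows":{"type":"array","items":{"type":"number"}},"newtons":{"type":"number"}},"required":["rows"]}

```bash
mkdir -p pics; cat > h.py <<'E'
import numpy as np, cv2
from rig import robot
from scipy.spatial.transform import Rotation as R
np.set_printoptions(precision=4,suppress=True)
def save(p,n,crop=None,s=1):
    im=p["pixels"]
    if crop: im=im[crop[1]:crop[3],crop[0]:crop[2]]
    cv2.imwrite("pics/"+n,cv2.resize(im,None,fx=s,fy=s,interpolation=cv2.INTER_CUBIC)[:,:,::-1])
def cam(p,obs=None):
    # returns Rwc, origin in world
    if "mount" in p:
        M=np.array(p["mount"]);Rt=R.from_quat(obs["tool_rot"]).as_matrix()
        return Rt@M[:3,:3], Rt@M[:3,3]+np.array(obs["position"])
    r=cv2.Rodrigues(np.array(p["rvec"],float))[0]
    return r.T, -r.T@np.array(p["tvec"],float).ravel()
def ray(p,uv,z,obs=None):
    Rw,o=cam(p,obs);K=np.array(p["intrinsics"])
    d=Rw@np.linalg.solve(K,[uv[0],uv[1],1]);return o+d*(z-o[2])/d[2]
def proj(p,X,obs=None):
    Rw,o=cam(p,obs);c=Rw.T@(np.array(X)-o);k=np.array(p["intrinsics"])@c;return k[:2]/k[2]
E
python3 - <<'E'
from h import *
o=robot.get_obs();print(o)
t=robot.camera("top");s=robot.camera("side")
im=np.hstack([t["pixels"],s["pixels"]])
save(t,"top.png",s=1.5);save(s,"side.png",s=1.5)
for n,p in(("top",t),("side",s)):
    print(n,cam(p)[1])
    for q in["puller","puller_grip","puller_throat","barknob","roundknob","testbox","tray"]:
        print(q,[(round(d["score"],2),np.array(d["at"]),proj(p,d["at"]).round()) for d in robot.place_of(p,q)])
E
```

```text
{'time': 0.0, 'q': array([ 1.1465,  0.5285,  1.4339, -0.    ,  1.1814, -0.1785]), 'joint_velocities': array([-0.0008, -0.0006, -0.0001,  0.0015,  0.0012, -0.0008]), 'joint_torque': array([ -0.0002, -44.004 , -17.6593,   0.0635,   0.0585,  -0.0002]), 'position': array([0.1517, 0.6055, 0.2216]), 'tool_rot': array([ 0.1226,  0.9925, -0.0011, -0.0003]), 'ft_force': array([ 0.2246, -0.0272,  0.3267]), 'moment': array([0.01  , 0.0388, 0.0338]), 'grip_force': 0.0, 'grip_width': 0.08706889847411568}
top [0.4776 0.0277 0.9783]
puller [(0.83, array([ 0.6366,  0.306 , -0.0014]), array([149., 164.])), (0.62, array([ 0.4537,  0.3667, -0.0024]), array([124., 235.]))]
puller_grip [(0.97, array([0.6327, 0.31  , 0.0676]), array([139., 161.])), (0.76, array([0.4582, 0.3634, 0.0733]), array([114., 234.])), (0.59, array([0.5435, 0.3331, 0.0721]), array([128., 198.])), (0.44, array([ 0.583 ,  0.0061, -0.0008]), array([264., 183.]))]
puller_throat [(0.91, array([ 0.6413,  0.3004, -0.0011]), array([151., 162.])), (0.87, array([0.4497, 0.3633, 0.0046]), array([124., 236.])), (0.51, array([0.5404, 0.3354, 0.
[... 989 characters left out ...]
55]), array([224., 120.])), (0.7, array([0.6395, 0.2993, 0.0063]), array([264., 122.])), (0.3, array([0.4055, 0.1772, 0.0028]), array([186., 168.]))]
barknob [(0.67, array([0.5987, 0.055 , 0.0537]), array([275., 178.]))]
roundknob [(0.5, array([ 0.607 , -0.046 ,  0.0539]), array([292., 212.]))]
testbox [(0.76, array([ 0.5874,  0.0039, -0.0005]), array([275., 210.])), (0.35, array([ 0.6847,  0.222 , -0.0012]), array([287., 141.])), (0.26, array([ 0.4964, -0.3334, -0.0033]), array([279., 375.]))]
tray [(0.91, array([ 0.4933, -0.3332, -0.0059]), array([277., 375.])), (0.73, array([ 0.6706, -0.2287, -0.002 ]), array([349., 296.])), (0.39, array([ 0.7338, -0.0281, -0.0014]), array([340., 210.]))]
```

View pics/top.png

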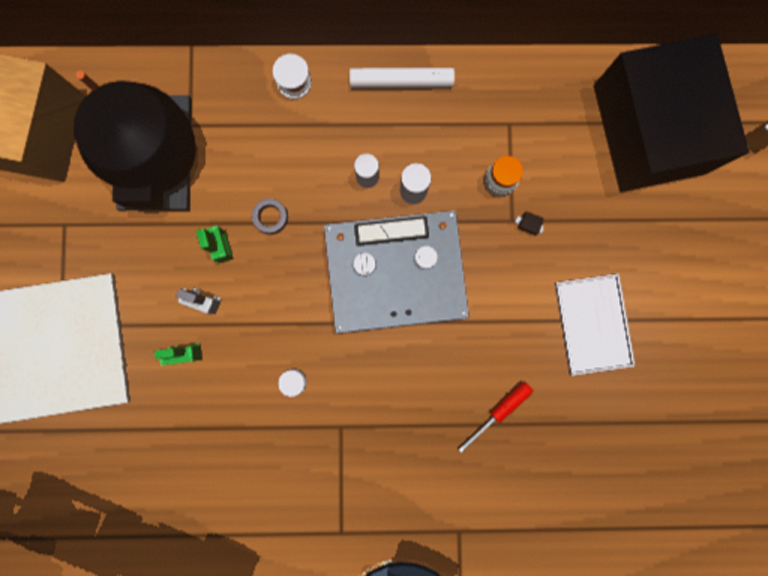

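View pics/side.png

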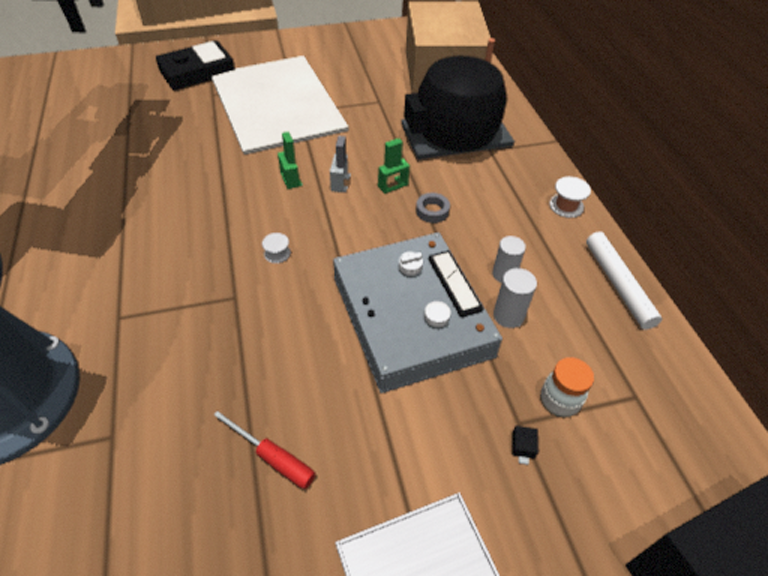

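Candidates (top, original pixels):
- **Puller:** green (142,162), steel (132,200), green (118,236). I choose the steel one.
- **Knob:** bar knob (243,176), round knob (285,171), loose white cap (194,255). I choose the one at (243,176), which shows the bar.

Next is a close crop to check.

```bash
python3 - <<'E'
from h import *
t=robot.camera("top");s=robot.camera("side")
a=cv2.resize(t["pixels"][150:250,95:165],None,fx=5.6,fy=5.6,interpolation=cv2.INTER_CUBIC)
b=cv2.resize(s["pixels"][85:135,180:275],None,fx=4.2,fy=4.2,interpolation=cv2.INTER_CUBIC)
c=cv2.resize(t["pixels"][135:225,210:315],None,fx=3.8,fy=3.8,interpolation=cv2.INTER_CUBIC)
C=np.zeros((562,800,3),np.uint8);C[:a.shape[0],:a.shape[1]]=a;C[:b.shape[0],400:400+b.shape[1]]=b[:, :400];C[215:215+c.shape[0],400:400+c.shape[1]]=c[:347,:400]
cv2.imwrite("pics/crop1.png",C[:,:,::-1])
E
```

```text
(no output)
```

View pics/crop1.png

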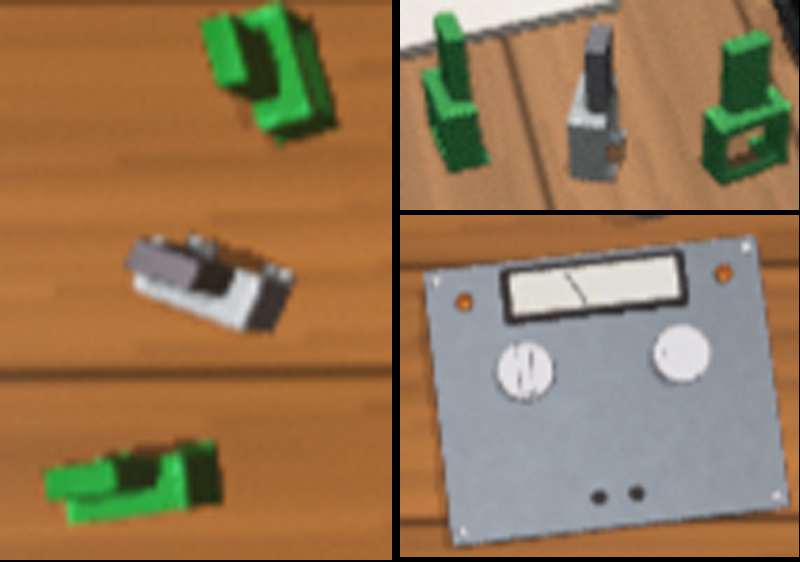

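The steel puller is the middle one, crop (200,280). Its tines open toward image-up, which gives a yaw of about -20°. The bar knob is the left one, crop (525,370). Its bar runs along box x. Moving above the puller now.

>>> servo_tool:
  rows: [-1, -0.037, -0.0139, 0, 0, -1, -0.037, -0.0139, 0, 0, -1, -0.037, -0.0139, 0, 0, -1, -0.037, -0.0139, 0, 0, -1, -0.037, -0.0139, 0, 0]

```text
time: 1.32
position: [0.3157, 0.4927, 0.2227]
tool_rot: [0.122, 0.992, 0.0, 0.0]
ft_force: [0.3, 0.8, 1.1]
grip_width: 0.0871
grip_force: 0.0
```

>>> servo_tool:
  rows: [-1, -0.037, -0.0139, 0, 0, -1, -0.037, -0.0139, 0, 0, -1, -0.037, -0.0139, 0, 0, -1, -0.037, -0.0139, 0, 0, -1, -0.037, -0.0139, 0, 0]

```text
time: 1.73
position: [0.4786, 0.38, 0.2227]
tool_rot: [0.123, 0.992, 0.0, 0.0]
ft_force: [0.1, 0.9, -0.4]
grip_width: 0.087
grip_force: 0.0
```

>>> servo_tool:
  rows: [-1, -0.037, -0.0139, 0, 0, -1, -0.037, -0.0139, 0, 0, -1, 0, 0, 0, 7, -1, 0, 0, 0, 7, -1, 0, 0, 0, 7]

```text
time: 2.15
position: [0.5431, 0.3353, 0.2223]
tool_rot: [0.305, 0.952, -0.0, -0.0]
ft_force: [-0.1, 0.2, 0.2]
grip_width: 0.0874
grip_force: 0.0
```

>>> servo_tool:
  rows: [-1, 0, 0, 0, 7, -1, 0, 0, 0, 7, -1, 0, 0, 0, 7, -1, 0, 0, 0, 7, -1, 0, 0, 0, 7]

```text
time: 2.57
position: [0.5421, 0.3364, 0.2225]
tool_rot: [0.577, 0.817, -0.0, -0.0]
ft_force: [0.1, -0.3, 0.1]
grip_width: 0.0873
grip_force: 0.0
```

>>> servo_tool:
  rows: [-1, 0, 0, 0, 7, -1, 0, 0, 0, 7, -1, 0, 0, 0, 7, -1, 0, 0, 0, 7, -1, 0, 0, 0, 7]

```text
time: 2.98
position: [0.5421, 0.3364, 0.2225]
tool_rot: [0.796, 0.606, -0.0, -0.0]
ft_force: [-0.0, 0.1, -0.7]
grip_width: 0.0871
grip_force: 0.0
```

```bash
python3 - <<'E'
from h import *
o=robot.get_obs();w=robot.camera("wrist");save(w,"w1.png")
print(o["time"],o["position"],R.from_quat(o["tool_rot"]).as_matrix(),o["q"],w["mount"],w["intrinsics"])
print(cam(w,o))
for q in["puller","puller_grip","puller_throat"]:
    print(q,[(round(d["score"],2),np.array(d["at"]),proj(w,d["at"],o).round()) for d in robot.place_of(w,q)])
E
```

```text
2.9833 [0.5421 0.3364 0.2225] [[ 0.2661  0.964  -0.    ]
 [ 0.964  -0.2661 -0.    ]
 [-0.     -0.     -1.    ]] [ 0.3805  0.5454  1.3982 -0.      1.1981  0.6498] [[ 0.     -0.9529 -0.3032  0.0843]
 [ 1.      0.0002 -0.0006  0.0009]
 [ 0.0006 -0.3032  0.9529 -0.1622]
 [ 0.      0.      0.      1.    ]] [[283.3012   0.     257.4268]
 [  0.     283.3012 192.7665]
 [  0.       0.       1.    ]]
(array([[ 0.964 , -0.2533, -0.0812],
       [-0.266 , -0.9186, -0.2921],
       [-0.0006,  0.3032, -0.9529]]), array([0.5654, 0.4174, 0.3847]))
puller [(0.91, array([ 0.6351,  0.3101, -0.0045]), array([326., 166.])), (0.67, array([ 0.6826,  0.2217, -0.0019]), array([370., 215.])), (0.66, array([0.5455, 0.3317, 0.0006]), array([260., 169.])), (0.58, array([ 0.455 ,  0.3628, -0.0041]), array([192., 164.]))]
puller_grip [(0.91, array([0.5452, 0.3332, 0.0727]), array([260., 182.])), (0.82, array([0.6344, 0.3063, 0.0715]), array([341., 184.])), (0.55, array([0.4588, 0.3673, 0.0709]), array([179., 173.]))]
puller_throat [(0.9, array([0.4468, 0.3642, 0.0001]), array([185., 165.])), (0.79, array([0.6393, 0.2986, 0.002 ]), array([332., 174.]))]
```

View pics/w1.png

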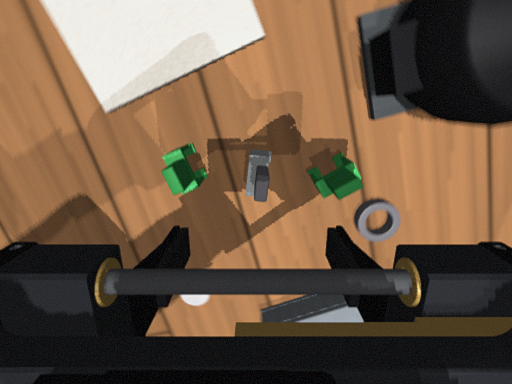

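```bash
cat > fit.py <<'E'
from h import *
from scipy.optimize import minimize
B=[(-17,12,-26,-11.5,0,4),(-17,12,11.5,26,0,4),(-17,-10,-26,26,0,4),(-17,7,-26,-21,0,46),(-17,7,21,26,0,46),(-17,7,-26,26,38,46),(-7,7,-15,15,46,97)]
def sil(p,o,x,y,yaw,S=4,z=0):
    m=np.zeros((384*S,512*S),np.uint8);c,s=np.cos(yaw),np.sin(yaw)
    for b in B:
        P=np.array([[i,j,k] for i in b[:2] for j in b[2:4] for k in b[4:]])/1000
        W=np.c_[x+c*P[:,0]-s*P[:,1],y+s*P[:,0]+c*P[:,1],z+P[:,2]]
        uv=np.array([proj(p,w,o) for w in W])
        cv2.fillConvexPoly(m,cv2.convexHull(((uv+.5)*S).astype(np.int32)),1)
    return m
def steel(p,near,o,r=45):
    # region of outline nearest to pixel
    L=robot.outline_of(p,"puller")
    best=min(L,key=lambda d:np.hypot(*(np.argwhere(d["region"]).mean(0)[::-1]-near)))
    return best["region"]
E
python3 - <<'E'
from fit import *
o=robot.get_obs();w=robot.camera("wrist");s=robot.camera("side");t=robot.camera("top")
obs=[]
for n,p,oo in(("w",w,o),("s",s,None),("t",t,None)):
    g=proj(p,[.545,.332,.05],oo);r=steel(p,g,oo);print(n,g,r.sum(),np.argwhere(r).mean(0)[::-1])
    obs.append((p,oo,r))
def cost(v,sets):
    c=0
    for p,oo,r in sets:
        m=cv2.resize(sil(p,oo,*v).astype(np.float32),(512,384),interpolation=cv2.INTER_AREA)
        c+=np.abs(m-r).sum()/r.sum()
    return c
for sets in([obs[0]],obs):
    for y0 in(-.1,-.3,-.5):
        q=minimize(cost,[.545,.332,y0],args=(sets,),method="Nelder-Mead",options=dict(initial_simplex=np.array([[.545,.332,y0],[.551,.332,y0],[.545,.338,y0],[.545,.332,y0+.15]]),xatol=1e-4,fatol=1e-3,maxiter=90))
        print(q.x,np.degrees(q.x[2]),q.fun)
c=w["pixels"][135:215,215:315];cv2.imwrite("pics/c2.png",cv2.resize(c,None,fx=7,fy=7,interpolation=cv2.INTER_CUBIC)[:,:,::-1])
E
```

```text
w [260.0416 178.1142] 1032 [258.2703 174.0843]
s [227.6064 107.2504] 361 [226.1524 110.7535]
t [131.4592 197.7952] 305 [131.4426 199.4918]
[ 0.5461  0.3328 -0.3869] -22.169785392278754 0.07576308139534883
[ 0.5462  0.3329 -0.3757] -21.528656648985937 0.07437015503875968
[ 0.5462  0.3333 -0.3797] -21.75700766547279 0.07315891472868218
[ 0.5455  0.3345 -0.374 ] -21.428200623901347 0.3724235321842188
[ 0.5457  0.3345 -0.3743] -21.443841804666427 0.3810713325660953
[ 0.5455  0.3343 -0.3611] -20.6893961339137 0.3807329047299459
```

View pics/c2.png

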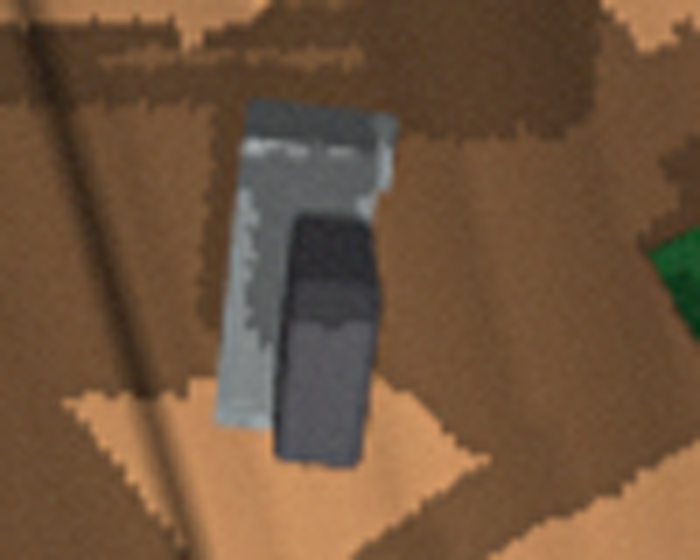

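The fork opens right in the crop, toward world +x. The fitted pose is (0.546, 0.333), yaw -21.6°, with a good silhouette match. Going down on the handle at half opening.

>>> servo_tool:
  rows: [0, 0, 0, 0, 6.2, 0, -0.0018, 0.0049, 0, 0, 0, 0, 0, 0.03, 0, 0, 0, 0, 0.03, 0, 0, 0, 0, 0.03, 0]
  newtons: 55

```text
time: 3.9
position: [0.5471, 0.3329, 0.1325]
tool_rot: [0.825, 0.566, 0.001, 0.0]
ft_force: [0.3, -0.1, 0.2]
grip_width: 0.0616
grip_force: 0.0
```

>>> servo_tool:
  rows: [0, 0, 0, 0.03, 0, 0, 0, 0, 0.025, 0, 0, 0, 0, 0.016, 0, 0, 0, 0, 0.0085, 0, 0, 0, 0, 0, 0]

```text
time: 4.32
position: [0.545, 0.3321, 0.0508]
tool_rot: [0.825, 0.565, -0.002, -0.0]
ft_force: [-0.1, -0.5, 0.0]
grip_width: 0.0441
grip_force: 0.0
```

>>> servo_tool:
  rows: [1, 0, 0, 0, 0, 1, 0, 0, 0, 0, 1, 0, 0, 0, 0, 1, 0, 0, 0, 0, 1, 0, 0, 0, 0]

```text
time: 4.73
position: [0.5466, 0.3332, 0.0542]
tool_rot: [0.825, 0.565, 0.001, 0.0]
ft_force: [0.1, -0.7, -0.2]
grip_width: 0.0181
grip_force: 0.0
```

>>> servo_tool:
  rows: [1, 0, 0, 0, 0, 1, 0, 0, 0, 0, 1, 0, 0, 0, 0, 1, 0, 0, 0, 0, 1, 0, 0, 0, 0]

```text
time: 5.15
position: [0.5464, 0.3331, 0.0539]
tool_rot: [0.826, 0.564, 0.001, 0.0]
ft_force: [-1.2, 0.3, 4.8]
grip_width: 0.0137
grip_force: 55.0
```

>>> servo_tool:
  rows: [1, 0, 0, -0.01, 0, 1, 0, 0, -0.03, 0, 1, 0, 0, -0.04, 0, 1, 0, 0, -0.04, 0, 1, 0, 0, -0.02, 0]

```text
time: 5.57
position: [0.5478, 0.3337, 0.1979]
tool_rot: [0.825, 0.564, 0.003, 0.001]
ft_force: [1.3, 0.4, -0.5]
grip_width: 0.0135
grip_force: 55.0
```

```bash
python3 - <<'E'
from h import *
o=robot.get_obs();print(o["position"],o["grip_width"],o["grip_force"],o["ft_force"],R.from_quat(o["tool_rot"]).as_matrix())
t=robot.camera("top");s=robot.camera("side")
# box pose: from detections & corner fit
for p in(t,s):
    for q in["barknob","roundknob","testbox","tray"]:
        L=robot.place_of(p,q)
        if L: print(q,round(L[0]["score"],2),np.array(L[0]["at"]))
    for q,h in(("barknob",.079),("roundknob",.074)):
        L=robot.outline_of(p,q)
        if L:
            r=np.argwhere(L[0]["region"]); print("outl",q,L[0]["score"],len(r),r.mean(0)[::-1],ray(p,r.mean(0)[::-1],.066))
# box top quad
for p,q,z in((t,"testbox",.05),(t,"tray",.01),(s,"tray",.01)):
    L=robot.outline_of(p,q)[0]["region"].astype(np.uint8)
    cs=max(cv2.findContours(L,cv2.RETR_EXTERNAL,cv2.CHAIN_APPROX_NONE)[0],key=cv2.contourArea)
    W=np.array([ray(p,c[0],z)[:2] for c in cs],np.float32)
    print(q,cv2.minAreaRect(W))
E
```

```text
[0.5478 0.3337 0.1979] 0.013450137927570865 54.998846277594566 [ 1.3345  0.4407 -0.4528] [[ 0.3628  0.9318  0.0061]
 [ 0.9318 -0.3629  0.0024]
 [ 0.0045  0.0048 -1.    ]]
barknob 0.47 [0.5992 0.0557 0.0536]
roundknob 0.69 [ 0.608  -0.0433  0.0518]
testbox 0.69 [0.5841 0.0041 0.0012]
tray 0.77 [ 0.4945 -0.3405  0.0005]
outl barknob 0.71 256 [115.2344 196.582 ] [0.5472 0.3657 0.066 ]
outl roundknob 0.69 176 [283.392  170.8807] [ 0.6055 -0.0401  0.066 ]
barknob 0.74 [0.5943 0.0529 0.054 ]
roundknob 0.7 [ 0.6105 -0.046   0.0526]
testbox 0.72 [0.5854 0.0027 0.0003]
tray 0.84 [ 0.494  -0.3355 -0.0055]
outl barknob 0.46 179 [273.3184 174.7765] [0.5934 0.0544 0.066 ]
outl roundknob 0.68 231 [291.4156 208.3247] [ 0.6045 -0.0448  0.066 ]
testbox ((0.5852584838867188, 0.007905915379524231), (0.18433603644371033, 0.22449654340744019), 6.204562664031982)
tray ((0.49520525336265564, -0.33142462372779846), (0.1635739803314209, 0.11736622452735901), 7.796806812286377)
tray ((0.49385374784469604, -0.3310358226299286), (0.16102294623851776, 0.09959055483341217), 7.589446544647217)
```

>>> servo_tool:
  rows: [1, 0, 0, 0, -7, 1, 0, 0, 0, -7, 1, 0, 0, 0, -7, 1, 0, 0, 0, -6.5, 1, -0.03, -0.002, 0, 0]

```text
time: 6.83
position: [0.5475, 0.3071, 0.1934]
tool_rot: [0.665, 0.747, 0.002, -0.0]
ft_force: [0.2, -0.6, -2.6]
grip_width: 0.0138
grip_force: 55.0
```

>>> servo_tool:
  rows: [1, -0.036, -0.0023, 0, 0, 1, -0.036, -0.0023, 0, 0, 1, -0.036, -0.0023, 0, 0, 1, -0.036, -0.0023, 0, 0, 1, -0.036, -0.0023, 0, 0]

```text
time: 7.25
position: [0.5553, 0.1212, 0.1934]
tool_rot: [0.668, 0.745, 0.0, 0.0]
ft_force: [-0.1, 0.3, -1.9]
grip_width: 0.0134
grip_force: 55.0
```

>>> servo_tool:
  rows: [1, -0.036, -0.0023, 0, 0, 1, -0.0236, -0.0023, 0.02, 0, 1, -0.01, 0, 0.02, 0, 1, 0, 0, 0, 0, 1, 0, 0, 0, 0]

```text
time: 7.67
position: [0.5576, 0.0527, 0.1525]
tool_rot: [0.668, 0.744, -0.001, -0.001]
ft_force: [0.4, 0.8, -0.6]
grip_width: 0.0134
grip_force: 55.0
```

```bash
python3 - <<'E'
from fit import *
o=robot.get_obs();w=robot.camera("wrist");save(w,"w3.png",s=1.5)
Rt=R.from_quat(o["tool_rot"]).as_matrix();print(o["time"],o["position"],Rt,o["ft_force"])
for q in["puller","barknob","roundknob","testbox"]:
    print(q,[(round(d["score"],2),np.array(d["at"]),proj(w,d["at"],o).round()) for d in robot.place_of(w,q)][:2])
for q in["barknob","roundknob"]:
    for d in robot.outline_of(w,q)[:1]:
        r=np.argwhere(d["region"]);print(q,d["score"],len(r),r.mean(0)[::-1],ray(w,r.mean(0)[::-1],.068,o))
E
```

```text
7.6667 [0.5576 0.0527 0.1525] [[-0.1064  0.9943 -0.0026]
 [ 0.9943  0.1064  0.0008]
 [ 0.001  -0.0025 -1.    ]] [ 0.3661  0.8414 -0.627 ]
puller [(0.57, array([0.5559, 0.0554, 0.0968]), array([255., 207.]))]
barknob [(0.92, array([0.5966, 0.057 , 0.0493]), array([297., 192.]))]
roundknob [(0.64, array([ 0.726 , -0.0341, -0.0002]), array([383., 260.]))]
testbox [(0.72, array([0.5859, 0.005 , 0.0006]), array([276., 220.]))]
barknob 0.59 1230 [298.8659 197.2618] [0.596  0.0581 0.068 ]
```

View pics/w3.png

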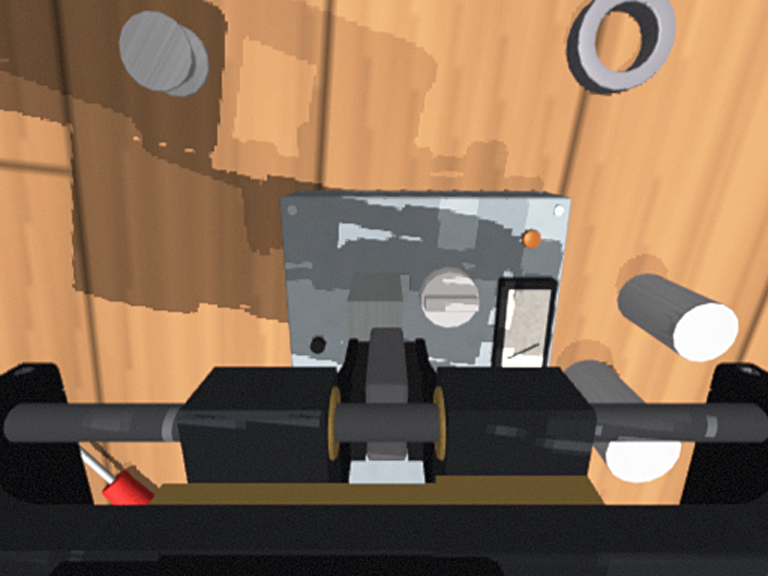

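The bar knob is at orig (299,198). The puller's bridge is left of it at orig (252,195), and the box's +y corners are at orig (188,130) and (380,131). Next I fit both silhouettes in this same view.

```bash
cat >> fit.py <<'E'
def ksil(p,o,x,y,yaw=0,S=4,z=.05):
    m=np.zeros((384*S,512*S),np.uint8);a=np.linspace(0,2*np.pi,60)
    c,s=np.cos(.108),np.sin(.108);h=np.array([[i,j] for i in(-16,16) for j in(-4,4)])/1000
    P=[np.c_[.018*np.cos(a),.018*np.sin(a),0*a+k] for k in(.0055,.02)]
    Bx=[np.c_[c*h[:,0]-s*h[:,1],s*h[:,0]+c*h[:,1],0*h[:,0]+k] for k in(.02,.029)]
    for G in(P,Bx):
        W=np.vstack(G)+[x,y,z];uv=np.array([proj(p,w,o) for w in W])
        cv2.fillConvexPoly(m,cv2.convexHull(((uv+.5)*S).astype(np.int32)),1)
    return m
def fitm(f,sets,x0,st):
    def cost(v):
        return sum(np.abs(cv2.resize(f(p,oo,*v).astype(np.float32),(512,384),interpolation=cv2.INTER_AREA)-r).sum()/r.sum() for p,oo,r in sets)
    S=np.vstack([x0]+[np.array(x0)+np.eye(len(x0))[i]*st[i] for i in range(len(x0))])
    q=minimize(cost,x0,method="Nelder-Mead",options=dict(initial_simplex=S,xatol=1e-4,fatol=1e-3,maxiter=80));return q.x,q.fun
def near(p,q,g):
    L=robot.outline_of(p,q)
    L=[d for d in L if np.hypot(*(np.argwhere(d["region"]).mean(0)[::-1]-g))<14]
    return L[0]["region"] if L else None
E
python3 - <<'E'
from fit import *
o=robot.get_obs();w=robot.camera("wrist");s=robot.camera("side");t=robot.camera("top")
for n,p,oo in(("w",w,o),("s",s,None),("t",t,None)):
    r=near(p,"barknob",proj(p,[.596,.056,.065],oo))
    if r is not None: print(n,"knob",r.sum(),fitm(ksil,[(p,oo,r)],[.596,.056],[.004,.004]))
for uv in((188,130),(380,131)): print(ray(w,uv,.05,o))
z=o["position"][2]-.054
for n,p,oo in(("w",w,o),("s",s,None),("t",t,None)):
    r=near(p,"puller",proj(p,np.array([.5576,.0527,z+.03]),oo))
    if r is not None: print(n,"puller",r.sum(),fitm(lambda p,oo,x,y:sil(p,oo,x,y,.107,z=z),[(p,oo,r)],[.5576,.0527],[.004,.004]))
# white top of knob: colour-based centre
im=w["pixels"].astype(int)[170:225,275:325];cv2.imwrite("pics/c4.png",cv2.resize(w["pixels"][120:260,180:330],None,fx=4.2,fy=4.2,interpolation=cv2.INTER_CUBIC)[:,:,::-1])
E
```

```text
w knob 1222 (array([0.597 , 0.0562]), np.float64(0.07288256955810148))
s knob 205 (array([0.5969, 0.0563]), np.float64(0.11768292682926829))
[0.4897 0.1066 0.05  ]
[0.6657 0.1251 0.05  ]
w puller 3184 (array([0.5596, 0.0541]), np.float64(0.4728132851758794))
s puller 581 (array([0.5579, 0.0519]), np.float64(0.33552065404475045))
```

View pics/c4.png

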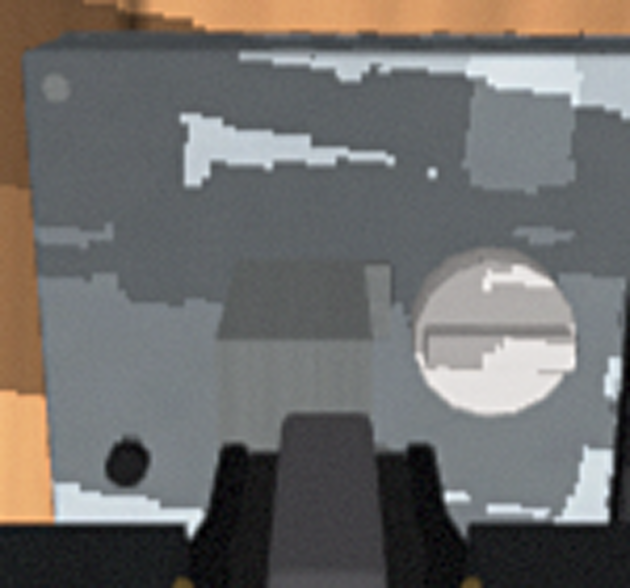

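```bash
python3 - <<'E'
from fit import *
o=robot.get_obs();w=robot.camera("wrist");P=np.array(o["position"]);Rt=R.from_quat(o["tool_rot"]).as_matrix()
z=P[2]-.054
f=lambda X:(Rt.T@(X-P))
for n,uv,zz in(("top-edge L",(218,338),z+.046),("top-edge R",(372,338),z+.046),("bot L",(236,262),z),("bot R(tine)",(390,263),z),("bot legR",(362,262),z)):
    uv=np.array(uv)/4.2+[180,120];print(n,f(ray(w,uv,zz,o)))
print("knob in tool",f(np.array([.597,.0562,.05])))
E
```

```text
top-edge L [ 0.0246 -0.0153  0.008 ]
top-edge R [0.0246 0.008  0.008 ]
bot L [ 0.0238 -0.0159  0.054 ]
bot R(tine) [0.0236 0.0131 0.054 ]
bot legR [0.0238 0.0079 0.054 ]
knob in tool [-0.001   0.0389  0.103 ]
```

Puller in hand is at tool (-1.5, +0.8) mm, and the knob is at tool (-1.0, 38.9). I shift +0.5 mm and go down beside the knob.

>>> servo_tool:
  rows: [1, 0.0005, 0, 0.015, 0, 1, 0, 0, 0.015, 0, 1, 0, 0, 0.01, 0, 1, 0, 0, 0.003, 0, 1, 0, 0, 0, 0]

```text
time: 8.93
position: [0.5576, 0.0535, 0.1091]
tool_rot: [0.668, 0.744, -0.001, -0.001]
ft_force: [-0.3, 0.6, -1.7]
grip_width: 0.0136
grip_force: 55.0
```

>>> servo_tool:
  rows: [1, 0, 0, 0, 0, 1, 0, 0, 0, 0, 1, 0, 0, 0, 0]

```text
time: 9.18
position: [0.5589, 0.0534, 0.1108]
tool_rot: [0.668, 0.744, 0.0, 0.001]
ft_force: [-0.0, 0.3, -2.4]
grip_width: 0.0137
grip_force: 55.0
```

```bash
python3 - <<'E'
from fit import *
o=robot.get_obs();w=robot.camera("wrist");s=robot.camera("side")
Rt=R.from_quat(o["tool_rot"]).as_matrix();P=np.array(o["position"]);print(o["time"],P,Rt,o["ft_force"])
r=near(w,"barknob",proj(w,[.597,.056,.065],o))
if r is not None:
    x,c=fitm(ksil,[(w,o,r)],[.597,.056],[.004,.004]);print(x,c,Rt.T@(np.array([*x,.05])-P))
a=cv2.resize(w["pixels"][140:240,200:330],None,fx=5,fy=5,interpolation=cv2.INTER_CUBIC)
cv2.imwrite("pics/c5.png",a[:,:,::-1])
E
```

```text
9.1833 [0.5589 0.0534 0.1108] [[-0.1083  0.9941  0.0016]
 [ 0.9941  0.1083 -0.0002]
 [-0.0003  0.0016 -1.    ]] [-0.0133  0.2591 -2.3758]
[0.5968 0.0559] 0.09759615384615385 [-0.0016  0.0378  0.0608]
```

View pics/c5.png

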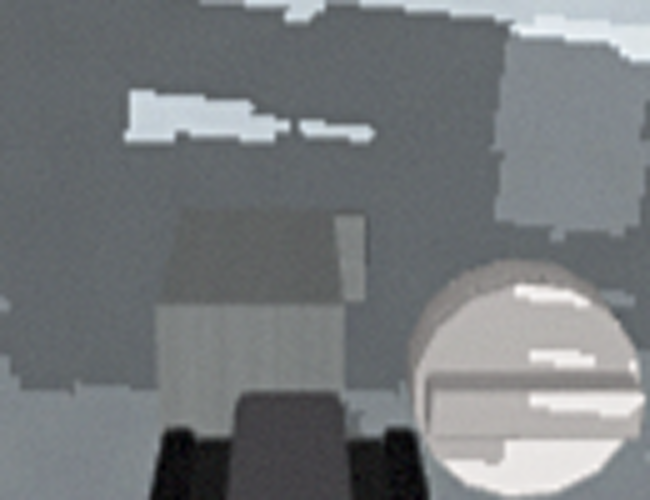

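>>> servo_tool:
  rows: [1, 0, 0, 0.0025, 0, 1, 0, 0, 0.001, 0, 1, 0, 0, 0.001, 0, 1, 0, 0, 0, 0, 1, 0, 0, 0, 0]

```text
time: 9.75
position: [0.5582, 0.0535, 0.1054]
tool_rot: [0.668, 0.744, -0.0, -0.0]
ft_force: [-0.7, -1.4, -2.0]
grip_width: 0.0137
grip_force: 55.0
```

```bash
python3 - <<'E'
from fit import *
o=robot.get_obs();w=robot.camera("wrist");Rt=R.from_quat(o["tool_rot"]).as_matrix();P=np.array(o["position"]);print(P,o["ft_force"])
np.save("x.npy",0)
# previous picture's pose: bar centre line & puller edges
P=np.array([.5589,.0534,.1108]);Rt=np.array([[-.1083,.9941,0],[.9941,.1083,0],[0,0,-1.]]);q=R.from_matrix(Rt).as_quat()
oo=dict(position=P,tool_rot=q);z=P[2]-.054
for n,uv,zz in(("bar near edge",(535,437),.079),("bar far edge",(535,389),.079),("skirt near",(526,495),.07),("top-edge",(250,303),z+.046),("bot",(250,209),z),("tineR",(367,215),z),("tine low",(367,300),z)):
    print(n,Rt.T@(ray(w,(np.array(uv)+.5)/5-.5+[200,140],zz,oo)-P))
E
```

```text
[0.5582 0.0535 0.1054] [-0.6836 -1.4291 -2.0348]
bar near edge [-0.0046  0.0377  0.0318]
bar far edge [0.0031 0.0373 0.0318]
skirt near [-0.0188  0.0385  0.0408]
top-edge [ 0.0248 -0.004   0.008 ]
bot [ 0.0246 -0.0053  0.054 ]
tineR [0.0236 0.0132 0.054 ]
tine low [0.0094 0.0135 0.054 ]
```

>>> servo_tool:
  rows: [1, 0.0004, 0, 0.0008, 0, 1, 0, 0, 0, 0, 1, 0, 0, 0, 0]

```text
time: 10.05
position: [0.5582, 0.0539, 0.1047]
tool_rot: [0.668, 0.744, -0.0, -0.0]
ft_force: [-0.2, -0.0, -2.4]
grip_width: 0.0137
grip_force: 55.0
```

>>> servo_tool:
  rows: [1, 0, 0, 0.0007, 0, 1, 0, 0, 0, 0, 1, 0, 0, 0, 0]

```text
time: 10.3
position: [0.5582, 0.0539, 0.104]
tool_rot: [0.668, 0.744, -0.0, -0.0]
ft_force: [0.5, -0.7, -1.5]
grip_width: 0.0138
grip_force: 55.0
```

>>> servo_tool:
  rows: [1, 0, 0, 0.0007, 0, 1, 0, 0, 0, 0, 1, 0, 0, 0, 0]

```text
time: 10.55
position: [0.5583, 0.0539, 0.1034]
tool_rot: [0.668, 0.744, 0.0, 0.0]
ft_force: [-0.7, -0.3, -0.8]
grip_width: 0.0135
grip_force: 55.0
```

>>> servo_tool:
  rows: [1, 0, 0, 0.0006, 0, 1, 0, 0, 0, 0, 1, 0, 0, 0, 0]

```text
time: 10.8
position: [0.5583, 0.0539, 0.103]
tool_rot: [0.668, 0.744, 0.0, 0.0]
ft_force: [0.7, -0.4, 0.6]
grip_width: 0.0138
grip_force: 55.0
```

>>> servo_tool:
  rows: [1, 0, 0, 0.0006, 0, 1, 0, 0, 0, 0, 1, 0, 0, 0, 0]

```text
time: 11.05
position: [0.5583, 0.0539, 0.1024]
tool_rot: [0.668, 0.744, 0.0, 0.0]
ft_force: [-1.6, -0.7, 3.9]
grip_width: 0.0136
grip_force: 55.0
```

>>> servo_tool:
  rows: [1, 0, 0, -0.0017, 0, 1, 0, 0, 0, 0, 1, 0, 0.006, 0, 0, 1, 0, 0.004, 0, 0, 1, 0, 0, 0, 0]

```text
time: 11.47
position: [0.5698, 0.055, 0.1038]
tool_rot: [0.668, 0.744, 0.001, 0.001]
ft_force: [1.3, 0.3, -1.5]
grip_width: 0.0136
grip_force: 55.0
```

>>> servo_tool:
  rows: [1, 0, 0.002, 0, 0, 1, 0, 0.002, 0, 0, 1, 0, 0.002, 0, 0, 1, 0, 0, 0, 0]

```text
time: 11.8
position: [0.5748, 0.0556, 0.1038]
tool_rot: [0.668, 0.744, 0.0, 0.0]
ft_force: [-0.4, 0.9, -2.2]
grip_width: 0.0134
grip_force: 55.0
```

>>> servo_tool:
  rows: [1, 0, 0.002, 0, 0, 1, 0, 0.002, 0, 0, 1, 0, 0.001, 0, 0, 1, 0, 0, 0, 0]

```text
time: 12.13
position: [0.5795, 0.0562, 0.1039]
tool_rot: [0.668, 0.744, 0.0, 0.0]
ft_force: [0.9, 0.2, -1.1]
grip_width: 0.0135
grip_force: 55.0
```

>>> servo_tool:
  rows: [1, 0, 0.002, 0, 0, 1, 0, 0.0015, 0, 0, 1, 0, 0.0015, 0, 0, 1, 0, 0, 0, 0]

```text
time: 12.47
position: [0.5846, 0.0567, 0.1039]
tool_rot: [0.668, 0.744, 0.0, 0.0]
ft_force: [1.0, 0.5, -1.8]
grip_width: 0.0134
grip_force: 55.0
```

>>> servo_tool:
  rows: [1, 0, 0.0015, 0, 0, 1, 0, 0.0015, 0, 0, 1, 0, 0.0015, 0, 0, 1, 0, 0, 0, 0]

```text
time: 12.8
position: [0.589, 0.0572, 0.1039]
tool_rot: [0.668, 0.744, 0.0, 0.0]
ft_force: [-1.0, -0.3, -2.0]
grip_width: 0.0135
grip_force: 55.0
```

>>> servo_tool:
  rows: [1, 0, 0.0015, 0, 0, 1, 0, 0.001, 0, 0, 1, 0, 0.001, 0, 0, 1, 0, 0, 0, 0]

```text
time: 13.13
position: [0.5923, 0.0576, 0.1039]
tool_rot: [0.668, 0.744, 0.0, 0.0]
ft_force: [-0.8, -0.5, -1.9]
grip_width: 0.0134
grip_force: 55.0
```

>>> servo_tool:
  rows: [1, 0, 0.0008, 0, 0, 1, 0, 0.0008, 0, 0, 1, 0, 0, 0, 0]

```text
time: 13.38
position: [0.5938, 0.0577, 0.1039]
tool_rot: [0.668, 0.744, 0.0, 0.0]
ft_force: [-0.6, 0.6, -1.8]
grip_width: 0.0135
grip_force: 55.0
```

>>> servo_tool:
  rows: [1, 0, 0.0005, 0, 0, 1, 0, 0.0003, 0, 0, 1, 0, 0, 0, 0]

```text
time: 13.63
position: [0.5945, 0.0578, 0.1039]
tool_rot: [0.668, 0.744, 0.0, 0.0]
ft_force: [0.0, -0.4, -2.1]
grip_width: 0.0137
grip_force: 55.0
```

>>> servo_tool:
  rows: [1, 0, 0.0005, 0, 0, 1, 0, 0, 0, 0, 1, 0, 0, 0, 0]

```text
time: 13.88
position: [0.5949, 0.0579, 0.1039]
tool_rot: [0.668, 0.744, 0.0, 0.0]
ft_force: [-0.0, 0.4, -1.6]
grip_width: 0.013
grip_force: 55.0
```

>>> servo_tool:
  rows: [1, 0, 0.0005, 0, 0, 1, 0, 0, 0, 0, 1, 0, 0, 0, 0]

```text
time: 14.13
position: [0.5954, 0.058, 0.1038]
tool_rot: [0.668, 0.744, 0.0, 0.0]
ft_force: [-0.4, -0.3, -2.2]
grip_width: 0.0141
grip_force: 55.0
```

>>> servo_tool:
  rows: [1, 0, 0.0004, 0, 0, 1, 0, 0, 0, 0]

```text
time: 14.3
position: [0.5959, 0.058, 0.1039]
tool_rot: [0.668, 0.744, 0.0, 0.0]
ft_force: [0.0, -0.9, -1.5]
grip_width: 0.0138
grip_force: 55.0
```

>>> servo_tool:
  rows: [1, 0, 0.0004, 0, 0, 1, 0, 0, 0, 0]

```text
time: 14.47
position: [0.5962, 0.058, 0.1038]
tool_rot: [0.668, 0.744, -0.0, -0.0]
ft_force: [-0.3, 0.6, -1.4]
grip_width: 0.0133
grip_force: 55.0
```

>>> servo_tool:
  rows: [1, 0, 0.0004, 0, 0, 1, 0, 0, 0, 0]

```text
time: 14.63
position: [0.5965, 0.0581, 0.1038]
tool_rot: [0.668, 0.744, -0.0, -0.0]
ft_force: [0.5, 0.3, -1.2]
grip_width: 0.0136
grip_force: 55.0
```

>>> servo_tool:
  rows: [1, 0, 0.0004, 0, 0, 1, 0, 0, 0, 0]

```text
time: 14.8
position: [0.597, 0.0581, 0.1038]
tool_rot: [0.668, 0.744, -0.0, -0.0]
ft_force: [0.3, 0.2, -2.5]
grip_width: 0.0134
grip_force: 55.0
```

>>> servo_tool:
  rows: [1, 0, 0.0004, 0, 0, 1, 0, 0, 0, 0]

```text
time: 14.97
position: [0.5975, 0.0582, 0.1039]
tool_rot: [0.668, 0.744, 0.0, 0.0]
ft_force: [-0.7, 0.3, -2.4]
grip_width: 0.0136
grip_force: 55.0
```

```bash
python3 - <<'E'
from h import *
o=robot.get_obs();w=robot.camera("wrist");s=robot.camera("side");print(o["position"],o["ft_force"],o["moment"])
a=cv2.resize(w["pixels"][140:240,200:330],None,fx=4,fy=4,interpolation=cv2.INTER_CUBIC)
b=cv2.resize(s["pixels"][130:200,240:310],None,fx=4,fy=4,interpolation=cv2.INTER_CUBIC)
C=np.zeros((400,800,3),np.uint8);C[:400,:520]=a;C[:280,520:800]=b
cv2.imwrite("pics/c6.png",C[:,:,::-1])
E
```

```text
[0.5975 0.0582 0.1039] [-0.7142  0.2843 -2.3724] [-0.0557  0.0478  0.0211]
```

View pics/c6.png

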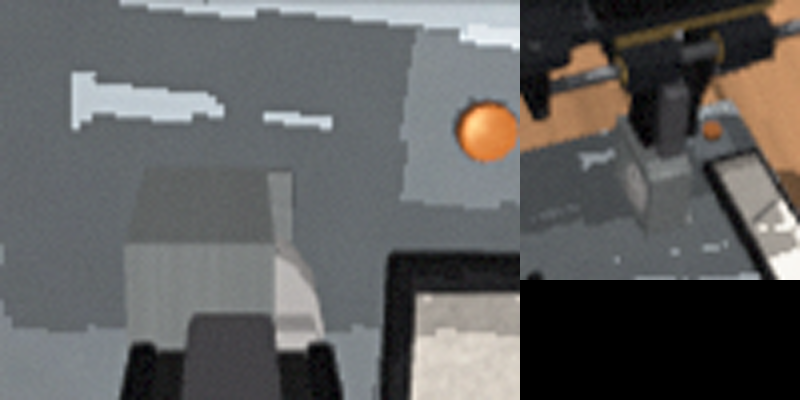

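The knob sits inside the stirrup, with its skirt showing to the right of the leg at crop (300,290). A few more gentle probes to find the back of the slot.

>>> servo_tool:
  rows: [1, 0, 0.0004, 0, 0, 1, 0, 0, 0, 0]

```text
time: 15.23
position: [0.5976, 0.0582, 0.1038]
tool_rot: [0.668, 0.744, -0.0, -0.0]
ft_force: [-0.5, 0.2, -2.2]
grip_width: 0.0138
grip_force: 55.0
```

>>> servo_tool:
  rows: [1, 0, 0.0004, 0, 0, 1, 0, 0, 0, 0]

```text
time: 15.4
position: [0.5977, 0.0582, 0.1037]
tool_rot: [0.668, 0.744, -0.0, -0.0]
ft_force: [-0.4, 0.5, -1.9]
grip_width: 0.0137
grip_force: 55.0
```

>>> servo_tool:
  rows: [1, 0, 0.0004, 0, 0, 1, 0, 0, 0, 0]

```text
time: 15.57
position: [0.5978, 0.0583, 0.1037]
tool_rot: [0.668, 0.744, -0.001, -0.001]
ft_force: [-2.9, -0.4, -1.2]
grip_width: 0.0138
grip_force: 55.0
```

Bottomed: the x force is -2.9 N and the motion has stalled. Relieve, then draw up at about 2.4 mm/s.

>>> servo_tool:
  rows: [1, 0, -0.0008, 0, 0, 1, 0, 0, -0.0004, 0, 1, 0, 0, -0.0003, 0, 1, 0, 0, -0.0002, 0, 1, 0, 0, -0.0002, 0]

```text
time: 15.98
position: [0.5977, 0.0583, 0.1048]
tool_rot: [0.668, 0.744, -0.0, -0.0]
ft_force: [-1.6, 0.0, -3.0]
grip_width: 0.0135
grip_force: 55.0
```

>>> servo_tool:
  rows: [1, 0, 0, -0.0002, 0, 1, 0, 0, -0.0002, 0, 1, 0, 0, -0.0002, 0, 1, 0, 0, -0.0002, 0, 1, 0, 0, -0.0002, 0]

```text
time: 16.4
position: [0.5977, 0.0582, 0.1059]
tool_rot: [0.668, 0.744, -0.0, -0.0]
ft_force: [-1.8, -0.2, -3.0]
grip_width: 0.0137
grip_force: 55.0
```

>>> servo_tool:
  rows: [1, 0, 0, -0.0002, 0, 1, 0, 0, -0.0002, 0, 1, 0, 0, -0.0002, 0, 1, 0, 0, -0.0002, 0, 1, 0, 0, -0.0002, 0]

```text
time: 16.82
position: [0.5976, 0.0582, 0.1064]
tool_rot: [0.668, 0.744, -0.0, -0.0]
ft_force: [-0.2, -0.1, -8.4]
grip_width: 0.0138
grip_force: 55.0
```

>>> servo_tool:
  rows: [1, 0, 0, -0.0002, 0, 1, 0, 0, -0.0002, 0, 1, 0, 0, -0.0002, 0, 1, 0, 0, -0.0002, 0]

```text
time: 17.15
position: [0.5976, 0.0582, 0.107]
tool_rot: [0.668, 0.744, -0.0, -0.0]
ft_force: [1.3, 0.6, -13.1]
grip_width: 0.0139
grip_force: 55.0
```

>>> servo_tool:
  rows: [1, 0, 0, -0.0002, 0, 1, 0, 0, -0.0002, 0, 1, 0, 0, -0.0002, 0, 1, 0, 0, -0.0002, 0]

```text
time: 17.48
position: [0.5976, 0.0582, 0.1079]
tool_rot: [0.668, 0.744, -0.0, -0.0]
ft_force: [1.5, -0.9, -16.7]
grip_width: 0.0139
grip_force: 55.0
```

>>> servo_tool:
  rows: [1, 0, 0, -0.0002, 0, 1, 0, 0, -0.0002, 0, 1, 0, 0, -0.0002, 0, 1, 0, 0, -0.0002, 0]

```text
time: 17.82
position: [0.5975, 0.0582, 0.1089]
tool_rot: [0.668, 0.744, -0.0, -0.0]
ft_force: [2.0, -1.0, -18.5]
grip_width: 0.0139
grip_force: 55.0
```

>>> servo_tool:
  rows: [1, 0, 0, -0.00015, 0, 1, 0, 0, -0.00015, 0, 1, 0, 0, -0.00015, 0, 1, 0, 0, -0.00015, 0, 1, 0, 0, -0.00015, 0]

```text
time: 18.23
position: [0.5976, 0.0582, 0.1101]
tool_rot: [0.668, 0.744, -0.0, -0.0]
ft_force: [1.1, 0.4, -18.5]
grip_width: 0.0139
grip_force: 55.0
```

>>> servo_tool:
  rows: [1, 0, 0, -0.00015, 0, 1, 0, 0, -0.00015, 0, 1, 0, 0, -0.00015, 0, 1, 0, 0, -0.00015, 0, 1, 0, 0, -0.00015, 0]

```text
time: 18.65
position: [0.5977, 0.0584, 0.1111]
tool_rot: [0.668, 0.744, 0.0, -0.0]
ft_force: [-0.8, 1.0, -14.9]
grip_width: 0.0136
grip_force: 55.0
```

>>> servo_tool:
  rows: [1, 0, 0, -0.00015, 0, 1, 0, 0, -0.00015, 0, 1, 0, 0, -0.00015, 0, 1, 0, 0, -0.00015, 0, 1, 0, 0, -0.00015, 0]

```text
time: 19.07
position: [0.5977, 0.0583, 0.1118]
tool_rot: [0.668, 0.744, 0.0, -0.0]
ft_force: [0.6, 1.5, -14.2]
grip_width: 0.0135
grip_force: 55.0
```

Load about 12 N. Stay at this pace.

>>> servo_tool:
  rows: [1, 0, 0, -0.00015, 0, 1, 0, 0, -0.00015, 0, 1, 0, 0, -0.00015, 0, 1, 0, 0, -0.00015, 0, 1, 0, 0, -0.00015, 0]

```text
time: 19.48
position: [0.5978, 0.0583, 0.1124]
tool_rot: [0.668, 0.744, 0.0, -0.0]
ft_force: [-0.0, 0.5, -13.0]
grip_width: 0.0137
grip_force: 55.0
```

>>> servo_tool:
  rows: [1, 0, 0, -0.00017, 0, 1, 0, 0, -0.00017, 0, 1, 0, 0, -0.00017, 0, 1, 0, 0, -0.00017, 0, 1, 0, 0, -0.00017, 0]

```text
time: 19.9
position: [0.5977, 0.0583, 0.1131]
tool_rot: [0.668, 0.744, 0.0, -0.0]
ft_force: [-0.0, 0.7, -14.0]
grip_width: 0.0138
grip_force: 55.0
```

>>> servo_tool:
  rows: [1, 0, 0, -0.00017, 0, 1, 0, 0, -0.00017, 0, 1, 0, 0, -0.00017, 0, 1, 0, 0, -0.00017, 0, 1, 0, 0, -0.00017, 0]

```text
time: 20.32
position: [0.5978, 0.0583, 0.1139]
tool_rot: [0.668, 0.744, 0.0, -0.0]
ft_force: [0.5, 1.1, -16.6]
grip_width: 0.0135
grip_force: 55.0
```

>>> servo_tool:
  rows: [1, 0, 0, -0.00017, 0, 1, 0, 0, -0.00017, 0, 1, 0, 0, -0.00017, 0, 1, 0, 0, -0.00017, 0, 1, 0, 0, -0.00017, 0]

```text
time: 20.73
position: [0.5977, 0.0583, 0.1148]
tool_rot: [0.668, 0.744, 0.0, -0.0]
ft_force: [0.2, 1.9, -16.5]
grip_width: 0.0136
grip_force: 55.0
```

>>> servo_tool:
  rows: [1, 0, 0, -0.00017, 0, 1, 0, 0, -0.00017, 0, 1, 0, 0, -0.00017, 0, 1, 0, 0, -0.00017, 0, 1, 0, 0, -0.00017, 0]

```text
time: 21.15
position: [0.5977, 0.0581, 0.1161]
tool_rot: [0.668, 0.744, -0.0, -0.0]
ft_force: [-1.8, 1.8, -3.7]
grip_width: 0.0136
grip_force: 55.0
```

Popped, at about 11 mm of travel. Lift gently.

>>> servo_tool:
  rows: [1, 0, 0, -0.0005, 0, 1, 0, 0, -0.001, 0, 1, 0, 0, -0.0015, 0, 1, 0, 0, -0.002, 0, 1, 0, 0, -0.0025, 0]

```text
time: 21.57
position: [0.5979, 0.0579, 0.1242]
tool_rot: [0.668, 0.744, 0.0, 0.001]
ft_force: [-3.3, -0.7, -5.0]
grip_width: 0.0135
grip_force: 55.0
```

>>> servo_tool:
  rows: [1, 0, 0, -0.004, 0, 1, 0, 0, -0.006, 0, 1, 0, 0, -0.008, 0, 1, 0, 0, -0.008, 0, 1, 0, 0, -0.008, 0]

```text
time: 21.98
position: [0.5993, 0.0581, 0.1591]
tool_rot: [0.668, 0.744, 0.001, 0.001]
ft_force: [-0.9, 0.5, -2.9]
grip_width: 0.0139
grip_force: 55.0
```

>>> servo_tool:
  rows: [1, 0, 0, -0.008, 0, 1, 0, 0, -0.008, 0, 1, 0, 0, -0.006, -1.5, 1, 0, 0, -0.003, 0, 1, 0, 0, -0.001, 0]

```text
time: 22.4
position: [0.5983, 0.0582, 0.1843]
tool_rot: [0.658, 0.753, 0.001, 0.001]
ft_force: [-0.6, 0.7, -1.4]
grip_width: 0.0139
grip_force: 55.0
```

```bash
python3 - <<'E'
from h import *
o=robot.get_obs();w=robot.camera("wrist");s=robot.camera("side");t=robot.camera("top")
Rt=R.from_quat(o["tool_rot"]).as_matrix();print(o["time"],o["position"],o["ft_force"],Rt)
X=np.array([.522,-.330,o["position"][2]]);print("delta tool",Rt.T@(X-o["position"]))
for p in(t,s):print([(d["score"],np.array(d["at"])) for d in robot.place_of(p,"tray")[:1]])
a=cv2.resize(w["pixels"][140:240,200:330],None,fx=4,fy=4,interpolation=cv2.INTER_CUBIC)
b=cv2.resize(s["pixels"][110:180,240:310],None,fx=4,fy=4,interpolation=cv2.INTER_CUBIC)
C=np.zeros((400,800,3),np.uint8);C[:400,:520]=a;C[:280,520:800]=b
cv2.imwrite("pics/c7.png",C[:,:,::-1])
E
```

```text
22.4 [0.5983 0.0582 0.1843] [-0.5786  0.7467 -1.4184] [[-0.1337  0.991   0.0019]
 [ 0.991   0.1337 -0.0001]
 [-0.0004  0.0019 -1.    ]]
delta tool [-0.3745 -0.1276 -0.0001]
[(0.89, array([ 0.4924, -0.3402, -0.0007]))]
[(0.66, array([ 0.4974, -0.3377, -0.0008]))]
```

View pics/c7.png

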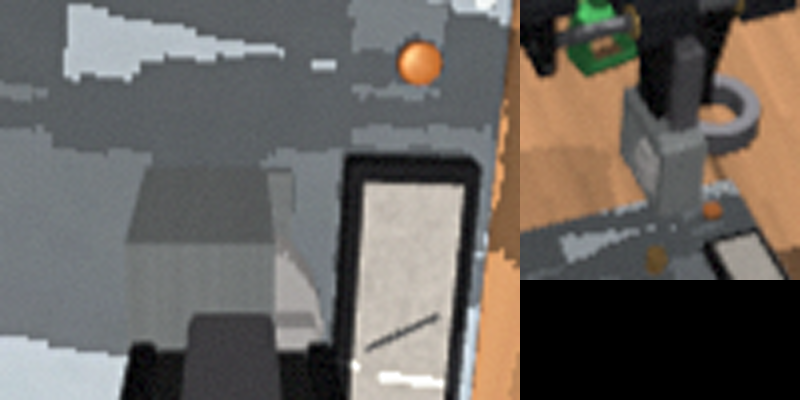

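The knob rides in the fork: its white skirt shows at crop (300,290), and the bare spindle on the panel at (655,258). Carrying it to the tray.

>>> servo_tool:
  rows: [1, -0.0028, -0.001, 0, 0, 1, -0.0066, -0.0022, 0, 0, 1, -0.0114, -0.0038, 0, 0, 1, -0.0161, -0.0054, 0, 0, 1, -0.0209, -0.007, 0, 0]

```text
time: 23.07
position: [0.586, -0.0023, 0.1831]
tool_rot: [0.657, 0.754, -0.0, -0.0]
ft_force: [1.1, -0.1, -1.9]
grip_width: 0.0136
grip_force: 55.0
```

>>> servo_tool:
  rows: [1, -0.0246, -0.0083, 0, 0, 1, -0.0265, -0.009, 0, 0, 1, -0.0284, -0.0096, 0, 0, 1, -0.0284, -0.0096, 0, 0, 1, -0.0284, -0.0096, 0, 0]

```text
time: 23.48
position: [0.558, -0.1453, 0.1832]
tool_rot: [0.658, 0.753, -0.0, 0.0]
ft_force: [-0.4, 0.6, -1.1]
grip_width: 0.0136
grip_force: 55.0
```

>>> servo_tool:
  rows: [1, -0.0284, -0.0096, 0, 0, 1, -0.0284, -0.0096, 0, 0, 1, -0.0265, -0.009, 0, 0, 1, -0.0246, -0.0083, 0, 0, 1, -0.0209, -0.007, 0, 0]

```text
time: 23.9
position: [0.5318, -0.2795, 0.1832]
tool_rot: [0.659, 0.752, -0.0, 0.0]
ft_force: [0.3, -0.4, -1.7]
grip_width: 0.0136
grip_force: 55.0
```

>>> servo_tool:
  rows: [1, -0.0161, -0.0054, 0, 0, 1, -0.0133, -0.0045, 0, 0, 1, -0.0114, -0.0038, 0, 0, 1, -0.0076, -0.0026, 0, 0, 1, -0.0047, -0.0016, 0, 0]

```text
time: 24.32
position: [0.5221, -0.3324, 0.1832]
tool_rot: [0.658, 0.753, -0.0, -0.0]
ft_force: [0.3, -1.3, -2.9]
grip_width: 0.0136
grip_force: 55.0
```

```bash
python3 - <<'E'
from h import *
o=robot.get_obs();w=robot.camera("wrist");s=robot.camera("side");Rt=R.from_quat(o["tool_rot"]).as_matrix()
print(o["time"],o["position"],o["ft_force"],Rt[:,1],o["q"])
for p,oo in((w,o),(s,None)):
    print([(d["score"],np.array(d["at"])) for d in robot.place_of(p,"tray")[:1]],[(d["score"],np.array(d["at"])) for d in robot.place_of(p,"barknob")[:2]])
C=np.hstack([cv2.resize(w["pixels"],None,fx=.78,fy=.78),cv2.resize(s["pixels"][180:384,170:380],(400,389))])[:,:800]if 0 else None
a=cv2.resize(w["pixels"],(400,300));b=cv2.resize(s["pixels"][234:384,180:380],(400,300))
cv2.imwrite("pics/c8.png",np.hstack([a,b])[:,:,::-1])
E
```

```text
24.3167 [ 0.5221 -0.3324  0.1832] [ 0.3358 -1.2644 -2.865 ] [ 0.991   0.1336 -0.0001] [-0.7472  0.5644  1.4875 -0.      1.0898 -0.8812]
[(0.66, array([ 0.4964, -0.3385,  0.0025]))] [(0.62, array([ 0.5229, -0.3345,  0.1267]))]
[(0.82, array([ 0.4948, -0.337 , -0.0075]))] [(0.36, array([ 0.5237, -0.3367,  0.1282]))]
```

View pics/c8.png

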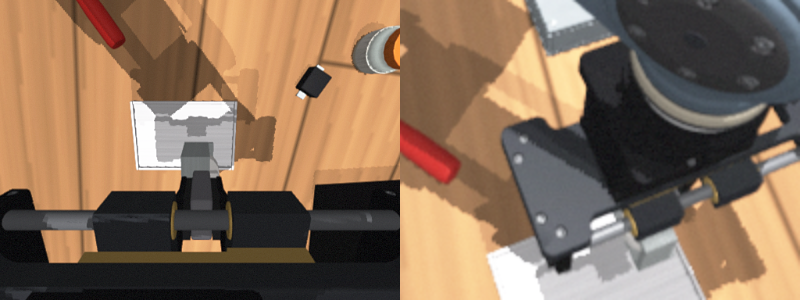

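The fork is over the tray's right half: wrist panel (200,150), tray spanning (130–238, 100–168). Lowering.

>>> servo_tool:
  rows: [1, 0, 0, 0.004, 0, 1, 0, 0, 0.01, 0, 1, 0, 0, 0.015, 0, 1, 0, 0, 0.018, 0, 1, 0, 0, 0.018, 0]

```text
time: 25.03
position: [0.5226, -0.331, 0.1171]
tool_rot: [0.658, 0.753, -0.0, 0.0]
ft_force: [0.4, 0.2, -2.3]
grip_width: 0.0137
grip_force: 55.0
```

>>> servo_tool:
  rows: [1, 0, 0, 0.015, 0, 1, 0, 0, 0.012, 0, 1, 0, 0, 0.01, 0, 1, 0, 0, 0.007, 0, 1, 0, 0, 0.003, 0]

```text
time: 25.45
position: [0.5222, -0.331, 0.07]
tool_rot: [0.658, 0.753, 0.0, -0.001]
ft_force: [0.1, 0.4, -2.5]
grip_width: 0.0139
grip_force: 55.0
```

>>> servo_tool:
  rows: [1, 0, 0, 0.002, 0, 1, 0, 0, 0.001, 0, 1, 0, 0, 0.001, 0, 1, 0, 0, 0.001, 0, 1, 0, 0, 0.001, 0]

```text
time: 25.87
position: [0.5228, -0.3317, 0.0658]
tool_rot: [0.658, 0.753, -0.0, 0.001]
ft_force: [0.4, 0.4, -2.7]
grip_width: 0.0142
grip_force: 55.0
```

>>> servo_tool:
  rows: [1, 0, 0, 0.0015, 0, 1, 0, 0, 0.001, 0, 1, 0, 0, 0.001, 0, 1, 0, 0, 0.001, 0, 1, 0, 0, 0, 0]

```text
time: 26.28
position: [0.5224, -0.3313, 0.0605]
tool_rot: [0.658, 0.753, -0.0, -0.0]
ft_force: [0.2, 1.0, -1.9]
grip_width: 0.0136
grip_force: 55.0
```

>>> servo_tool:
  rows: [1, 0, 0, 0.0005, 0, 1, 0, 0, 0.0005, 0, 1, 0, 0, 0, 0]

```text
time: 26.53
position: [0.5225, -0.3314, 0.0597]
tool_rot: [0.658, 0.753, 0.0, -0.0]
ft_force: [0.4, -0.3, -1.9]
grip_width: 0.0137
grip_force: 55.0
```

>>> servo_tool:
  rows: [1, 0, 0, 0.0004, 0, 1, 0, 0, 0.0004, 0, 1, 0, 0, 0, 0]

```text
time: 26.78
position: [0.5225, -0.3314, 0.0589]
tool_rot: [0.658, 0.753, -0.0, -0.0]
ft_force: [0.2, -0.5, -2.0]
grip_width: 0.0137
grip_force: 55.0
```

>>> servo_tool:
  rows: [1, 0, 0, 0.0004, 0, 1, 0, 0, 0, 0]

```text
time: 26.95
position: [0.5225, -0.3315, 0.0586]
tool_rot: [0.658, 0.753, -0.0, 0.0]
ft_force: [1.0, 0.6, -1.8]
grip_width: 0.0135
grip_force: 55.0
```

>>> servo_tool:
  rows: [1, 0, 0, 0.0003, 0, 1, 0, 0, 0, 0]

```text
time: 27.12
position: [0.5225, -0.3314, 0.0582]
tool_rot: [0.658, 0.753, 0.0, 0.0]
ft_force: [-0.2, -0.2, -2.2]
grip_width: 0.0138
grip_force: 55.0
```

>>> servo_tool:
  rows: [1, 0, 0, 0.0003, 0, 1, 0, 0, 0, 0]

```text
time: 27.28
position: [0.5225, -0.3314, 0.0579]
tool_rot: [0.658, 0.753, 0.0, -0.0]
ft_force: [-0.1, 0.2, -1.7]
grip_width: 0.0135
grip_force: 55.0
```

>>> servo_tool:
  rows: [1, 0, 0, 0.0003, 0, 1, 0, 0, 0, 0]

```text
time: 27.45
position: [0.5225, -0.3314, 0.0579]
tool_rot: [0.658, 0.753, -0.0, 0.0]
ft_force: [-1.2, 0.2, 0.4]
grip_width: 0.0141
grip_force: 55.0
```

Puller floor contact is found at about 0.058. Raise 0.6 mm and back out 50 mm along tool -y.

>>> servo_tool:
  rows: [1, 0, 0, -0.0006, 0, 1, 0, 0, 0, 0, 1, 0, -0.001, 0, 0, 1, 0, -0.002, 0, 0, 1, 0, -0.002, 0, 0]

```text
time: 27.87
position: [0.5174, -0.332, 0.0581]
tool_rot: [0.658, 0.753, -0.0, -0.0]
ft_force: [-0.7, -0.3, -1.1]
grip_width: 0.0136
grip_force: 55.0
```

>>> servo_tool:
  rows: [1, 0, -0.002, 0, 0, 1, 0, -0.003, 0, 0, 1, 0, -0.003, 0, 0, 1, 0, -0.003, 0, 0, 1, 0, -0.003, 0, 0]

```text
time: 28.28
position: [0.5033, -0.334, 0.0583]
tool_rot: [0.658, 0.753, -0.0, -0.0]
ft_force: [0.3, 0.0, -1.7]
grip_width: 0.0138
grip_force: 55.0
```

>>> servo_tool:
  rows: [1, 0, -0.003, 0, 0, 1, 0, -0.003, 0, 0, 1, 0, -0.003, 0, 0, 1, 0, -0.003, 0, 0, 1, 0, -0.003, 0, 0]

```text
time: 28.7
position: [0.4885, -0.3361, 0.0583]
tool_rot: [0.658, 0.753, -0.0, 0.0]
ft_force: [0.4, 0.4, -2.1]
grip_width: 0.0137
grip_force: 55.0
```

>>> servo_tool:
  rows: [1, 0, -0.004, 0, 0, 1, 0, -0.004, 0, 0, 1, 0, -0.004, 0, 0, 1, 0, -0.003, 0, 0, 1, 0, 0, 0, 0]

```text
time: 29.12
position: [0.4731, -0.3379, 0.0582]
tool_rot: [0.658, 0.753, -0.0, -0.0]
ft_force: [0.3, -0.8, -1.7]
grip_width: 0.0141
grip_force: 55.0
```

```bash
python3 - <<'E'
from h import *
o=robot.get_obs();w=robot.camera("wrist");s=robot.camera("side")
print(o["time"],o["position"],o["ft_force"])
for p in(w,s):
    for q in("barknob","tray","puller"):print(q,[(d["score"],np.array(d["at"])) for d in robot.place_of(p,q)[:1]])
a=cv2.resize(w["pixels"][100:250,150:350],(400,300));b=cv2.resize(s["pixels"][234:384,180:380],(400,300))
cv2.imwrite("pics/c9.png",np.hstack([a,b])[:,:,::-1])
E
```

```text
29.1167 [ 0.4731 -0.3379  0.0582] [ 0.3091 -0.8476 -1.6786]
barknob [(0.77, array([ 0.5232, -0.3339,  0.003 ]))]
tray [(0.79, array([ 0.4939, -0.3384,  0.0006]))]
puller [(0.65, array([ 0.4713, -0.3397, -0.    ]))]
barknob [(0.65, array([ 0.7455, -0.1764, -0.0009]))]
tray [(0.86, array([ 0.4936, -0.3335, -0.0062]))]
puller [(0.57, array([0.639 , 0.3124, 0.0015]))]
```

The knob stayed behind at (0.523, -0.334), 50 mm from the puller. Set the puller down and release.

>>> servo_tool:
  rows: [1, 0, 0, 0.0003, 0, 1, 0, 0, 0.0002, 0, 1, 0, 0, 0, 0, 0.4, 0, 0, 0, 0, 0.4, 0, 0, 0, 0]

```text
time: 29.93
position: [0.4741, -0.3382, 0.0579]
tool_rot: [0.658, 0.753, -0.0, 0.0]
ft_force: [0.1, -0.3, -0.5]
grip_width: 0.0205
grip_force: 0.0
```

>>> servo_tool:
  rows: [0.2, 0, 0, 0, 0, 0.2, 0, 0, 0, 0, 0.2, 0, 0, 0, 0, 0.2, 0, 0, 0, 0, 0.2, 0, 0, 0, 0]

```text
time: 30.35
position: [0.474, -0.338, 0.0578]
tool_rot: [0.658, 0.753, -0.0, 0.0]
ft_force: [-0.2, -0.1, 0.1]
grip_width: 0.035
grip_force: 0.0
```

>>> servo_tool:
  rows: [0.2, 0, 0, -0.005, 0, 0.2, 0, 0, -0.02, 0, 0.2, 0, 0, -0.03, 0, 0.2, 0, 0, -0.035, 0, 0.2, 0, 0, -0.035, 0]

```text
time: 30.77
position: [0.4734, -0.3375, 0.1839]
tool_rot: [0.658, 0.753, 0.0, -0.001]
ft_force: [-0.3, -1.5, 0.1]
grip_width: 0.0351
grip_force: 0.0
```

>>> servo_tool:
  rows: [0.2, 0, 0, -0.03, 0, 0.2, 0.03, 0, -0.01, 0, 0.2, 0.03, 0, 0, 0, 0.2, 0, 0, 0, 0, 0.2, 0, 0, 0, 0]

```text
time: 31.18
position: [0.4655, -0.277, 0.2235]
tool_rot: [0.657, 0.754, -0.0, 0.0]
ft_force: [0.2, -1.3, -0.1]
grip_width: 0.0348
grip_force: 0.0
```

```bash
python3 - <<'E'
from h import *
o=robot.get_obs();w=robot.camera("wrist");s=robot.camera("side")
print(o["time"],o["position"],o["ft_force"],o["grip_width"])
for p in(w,s):
    for q in("barknob","tray","puller"):print(q,[(d["score"],np.array(d["at"])) for d in robot.place_of(p,q)[:1]])
a=cv2.resize(w["pixels"][100:250,150:350],(400,300));b=cv2.resize(s["pixels"][234:384,180:380],(400,300))
cv2.imwrite("pics/c10.png",np.hstack([a,b])[:,:,::-1])
E
```

```text
31.1833 [ 0.4655 -0.277   0.2235] [ 0.1926 -1.2907 -0.07  ] 0.03477817989142417
barknob [(0.68, array([ 0.526 , -0.3338,  0.0054]))]
tray [(0.7, array([ 0.4963, -0.3353, -0.0001]))]
puller [(0.95, array([ 0.4717, -0.3383,  0.0022]))]
barknob [(0.61, array([ 0.5222, -0.3378,  0.0082]))]
tray [(0.62, array([ 0.4947, -0.3355, -0.0064]))]
puller [(0.77, array([ 0.4722, -0.3391,  0.0037]))]
```

View pics/c10.png

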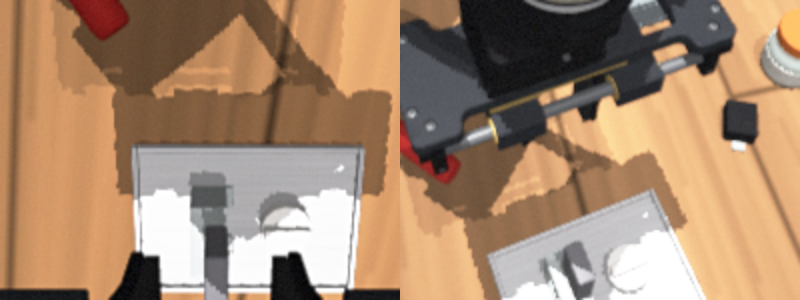

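The puller stands upright at left panel (210,215) and the knob upright at (285,215), both in the tray and clear of each other.

```bash
python3 -c "
from rig import robot
print(robot.hand_in())"
```

```text
the job is handed in; nothing more can be done
None
```

The bar knob was drawn off (pull peaked at about 17 N), carried to the tray and set down upright on its hub, and the puller stands upright about 50 mm from it; the job is handed in, with no verdict returned.

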